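# Unsnap the air-filter cover

### The arm

A 6-joint arm with a two-finger parallel gripper is mounted at the origin on the work surface. World frame = base frame: x ahead of the robot, y to its left, z up, the work surface at z = 0. Lengths are in m, angles in degrees, forces in N, time in s.
With the tool pointing down it reaches from about 0.4 to 0.825 m from the base axis. Payload 7 kg.
Tool frame: the origin (TCP) lies at the very end of the fingers, on their centre line; the grasp point (between the pads) lies 19 mm behind it (ctrl.tcp_to_grasp is the distance from the TCP to the grasp point, in m); z points along the fingers, y is the direction in which the jaws open and shut (so a half turn about z gives the same grasp; the last joint's range is limited). The gripper opens to 88 mm and grips with 3 to 60 N. Pads are 19 mm wide; open, the fingers measure 130 mm over their backs; the gripper's body (78 mm by 193 mm) begins 47 mm behind the grasp point.
Start: joints at [-47.894, 20.546, 0.682, 0, -70.136, -16.507], TCP at [0.292, -0.609, 0.227] pointing down, gripper open.
Joint ranges: [-176.03, 176.03], [-82.01, 121.73], [-58.28, 71.71], [-173.87, 95.51], [-174.79, -0.11], [-173.66, 173.66]. Speed limits (degrees/s): [136.94, 136.94, 172.46, 180, 180, 180].

### API

Orientations are given as [roll, pitch, yaw] about the fixed x, y, z axes, in that order (R = Rz(yaw) Ry(pitch) Rx(roll)).
In Python, from plant import ctrl gives the robot as it stands.
- The arm moves only by the tool jog_arm, never from a script. Its argument "commands" is a list of rows, each an object of numbers: "x", "y", "z": the shift along the tool's x, y, z in cm; "roll": the turn about the tool's z in rad. In form: [{"x": .., "y": .., "z": .., "roll": ..}, ...]. A call has 1 to 12 rows; each row shifts and turns the commanded pose from where the row before left it, along the tool's axes as they then stand; what a row does not reach is not made up. A row lasts 1/10 s, in which the tool goes at most 50 mm and 8.59 degrees, less where a joint would pass 70% of its speed; a pose out of reach is approached as far as the arm can. A call is refused whole if a number of a shift passes 5 or a number of a turn 0.15, either way. A call with a gripper value outside its range is refused whole. "gripper" is the finger opening in cm, from 0 to 8.76, set as the call begins (left out, the last holds). The fingers move at their own pace and stop on an object; the grip force is fixed at half the most. Time passes only in rows, so rows that do not move let the fingers close. It gives the time, the measured TCP pose, the force and the opening at its end, in the units of the state.
- ctrl.get_obs(): the state, without advancing time (a new reading comes with each control period).
- ctrl.snapshot(name): name is "scene" or "top" or "wrist"; returns a dict with "image" (480x640x3 uint8, red, green, blue), "mtx" (3x3 intrinsics, pixels), "position" and "orientation" of the camera in the world; the wrist camera has in their place "hand_eye" (4x4, takes a point from camera to tool coordinates, whose origin is the TCP and whose axes are the flange's). Camera axes: x right, y up, looking along -z (the intrinsics and any distortion apply to the point x, -y, -z); pixel columns grow to the right and rows downward; lengths in m; the calibration is good to about 2 mm. A picture is of the moment at which its call begins: read the wrist's pose just before it. There is no depth.
- ctrl.close_job(): hands the job in, once; it reports no verdict.
Trained networks look in the newest picture that a camera, given by its name, has taken for a name from the list of things; names that differ only in an ending like _2 or _b are one class to them, and where a whole thing is asked for, a point or a joint stands for the part that bears it (a point fixed in the world has none). Each returns a list of dicts, best first, with "confidence" (0 to 1); they miss things now and then, are a little off and sometimes report something else, mostly with a low value. They report only what shows in the picture. A call takes as long as a camera call. They do not tell look-alikes from the thing itself.
- ctrl.search_frame(camera, query): "position" ([column, row] as shares, 0 to 1, of the picture: columns of its width, rows of its height, amid what is visible of it).
- ctrl.regions_of(camera, query): "mask" (480x640 bool, what is visible of it) and "position" ([column, row] as shares, 0 to 1, of the picture: columns of its width, rows of its height, amid what is visible of it).
The state is a dict: "clock": time; "joint_pos": joint angles; "qvel": joint speeds; "tau": joint torques, N m; "tool_pos": TCP position; "orientation": TCP orientation; "force": force on the tool from outside, world axes, zero at the start; "moment": the same for the moment, N m; "opening": finger opening in m.
Only numpy, scipy, OpenCV 4.12 (cv2) and the standard library are available. Lean on these libraries where they do the work, as an engineer would, in place of code of your own. Each camera call takes 0.05 s, during which the arm holds its last target.

### The job

Take the orange cover off the small engine's air-filter box: squeeze its yellow spring tab in against the back of the cover, only as hard as it needs, and while the tab is held in lift the cover straight up. Do not crush the cover, yank it against its catch or shove the box sideways. Then set the cover down gently, upright, near the middle of the steel parts tray, let go, and leave the small parts on the bench where they lie.

Things in the scene. Friction and masses are not known exactly. Their poses are not given: they have to be found in the camera images.
- cover_mid (a point): the orange plastic snap cover (about 0.1 kg); this point is the centre of its shell, x 46, y 84, z 42 mm. z up, x from its plain flat back wall (x = -23) to its tab side (+23). Top at z = +21, lower rim at -21. Two lugs and the tab's hook reach 15 mm below the rim into the box; once off, the cover stands upright on the lugs, this point 36 mm above what it stands on.
- tab_side (a point): on the tab-side wall, 3 mm above cover_mid: the middle of the opening for the yellow spring tab (x out, z up, as cover_mid). The tab's pad is 26 mm wide (y), z -12 to +12 mm from here. At rest its face is 8 to 14 mm out (+x); how far is not measured. It slides straight in (-x) against a spring: 2 N to start, then 2 N per mm. Pressed in it stays free of the shell.
- box_rim (a point): middle of the top rim of the fixed air-filter box: black, outside 40 (x) by 78 (y) mm, rim 60 mm above the bench, steel foot 90 by 110 by 8 mm, inlet stub on its -y side. z up, x to the tab side, as the seated cover, whose centre is 21 mm above this point. The seated cover has 1.5 mm of sideways play.
- cover: the same cover, origin 36 mm below cover_mid. Its hook lets go when the tab is pressed in 3 to 5 mm (6.5 if the cover sits off-centre), at 8 to 15 N, not known beforehand; until then it holds rigidly after about 1 mm of lift. Freed, only its weight is lifted; clear of the box after 16 mm. Cover and tab stand up to 20 N of squeeze on each side.
- filter_box: the same air-filter box; origin on the bench, 60 mm below box_rim; same axes. The box and its catch stand up to 15 N of pull or sideways push from the cover.
- tray_in (a point): the steel parts tray, fixed, 180 (x) by 160 (y) mm outside, walls 4 mm thick and 18 mm high; this point is the centre of its inner floor, 4 mm above the bench. x and y along its sides, z up.
- thread_chaser: spark plug thread chaser, pitted steel, 84 mm long along its x, 18 mm thick, lying on the bench; origin at the underside near the middle. Leave alone.
- insulator: white ceramic plug insulator standing upright, 28 mm across and 50 mm tall; origin at the centre of its underside. Leave alone.
- throttle_lever: green plastic throttle lever lying flat, 90 mm long along its x, 12 mm high; origin at the underside near the middle. Leave alone.
- jet_holder: brass jet holder standing upright, 18 mm across and 30 mm tall; origin at the centre of its underside. Leave alone.
- tray: the same tray; origin at the centre of its underside; same axes.
Things that resemble listed ones, but are neither listed nor needed, are in the scene too. Of the things shaped like the cover, the orange one is meant. What is shaped like the filter_box but red is not meant.

How it is judged (in metres and radians):
On the way:
1. the cover is off the box: held by the gripper at least 25 mm above its seat (z of cover_mid in the frame of filter_box above 0.106 m and contact force between the fingers and cover above 1 N), for 0.1 s.
At the end, for the whole second after the job is handed in: The cover stands upright (within 6 degrees) on the tray's floor, its centre within 40 mm of the tray's centre, at rest and released (horizontal distance between cover_mid and tray_in below 0.04 m and z of cover_mid in the frame of tray_in below 0.042 m and angle between cover's own z axis and vertical below 0.1 rad and linear speed of cover below 0.02 m/s and contact force between the fingers and cover below 0.1 N); the robot touches nothing.
It fails at once if cover crushed: more than 20 N of squeeze on each side of the cover and tab (40 N over both fingers) (contact force between the fingers and cover above 40 N).
It fails at once if cover yanked against its catch or shoved against the box with more than 15 N (contact force between cover and filter_box above 15 N).
It fails at once if cover slammed into the tray (over 25 N) (contact force between cover and tray above 25 N).
It fails at once if a bystander was moved more than 10 mm (distance of any of thread_chaser, insulator, throttle_lever, jet_holder from where it was at the start of the episode above 0.01 m).
It also fails if it takes over 67 s, if anything falls off the work surface, if the arm or the gripper's body presses on something with over 40 N, if the wrist force passes 120 N, or if a joint passes its speed limit or range.

## Working session

There is one attempt and no reset: what is moved stays moved. The work goes in short steps, Python scripts to look and compute and a tool call to move; the robot and the scene stay as the last step left them, time stands still between calls to the robot, and variables do not carry over. Pictures are saved under pics/ and viewed, and the job is handed in when it is done.

Besides the shell and the picture viewer there is one more tool, called after ">>>" as name(argument=value, ...), one argument or row to a line, values as JSON. jog_arm: Moves the arm, as the interface text tells. Its arguments: {"type":"object","properties":{"commands":{"type":"array"},"gripper":{"type":"number"}},"required":["commands"]}

```bash
ls; mkdir -p pics; cat > h.py <<'E'
import numpy as np, cv2
from plant import ctrl
def snap(n,f):
    s=ctrl.snapshot(n); cv2.imwrite('pics/'+f,cv2.cvtColor(s['image'],cv2.COLOR_RGB2BGR)); return s
E
python3 - <<'E'
from h import *
print(ctrl.get_obs(), ctrl.tcp_to_grasp)
for n in ['scene','top','wrist']:
    s=snap(n,n+'0.png'); print(n,{k:(v if k!='image' else 0) for k,v in s.items()})
E
```

```text
pics
{'clock': 0.0, 'joint_pos': array([-4.78932318e+01,  2.05905300e+01,  6.33886596e-01, -1.90938137e-02,
       -7.01353098e+01, -1.65071739e+01]), 'qvel': array([-0.04606372,  0.06436036, -0.01332363,  0.00685336,  0.0306964 ,
        0.05578395]), 'tau': array([ 1.41639730e-04, -5.82717025e+01,  2.93066812e+01,  6.99720785e+00,
        7.11371904e-03, -2.50475796e-04]), 'tool_pos': array([ 0.29141887, -0.60831545,  0.22563698]), 'orientation': array([ 1.79906736e+02, -8.91989282e-03, -1.54406901e+02]), 'force': array([ 0.80409976,  0.34894043, -0.08993029]), 'moment': array([0.00379556, 0.10065619, 0.0389604 ]), 'opening': 0.08791764881902547} 0.0188
scene {'image': 0, 'mtx': array([[530.66023581,   0.        , 314.24542372],
       [  0.        , 530.66023581, 243.70810314],
       [  0.        ,   0.        ,   1.        ]]), 'position': array([1.00651609, 0.59122439, 0.54804382]), 'orientation': array([ 58.89014393,  -1.21040382, 144.3931034 ])}
top {'image': 0, 'mtx': array([[503.8406582,   0.       , 319.4484893],
       [  0.       , 503.8406582, 236.2904997],
       [  0.       ,   0.       ,   1.       ]]), 'position': array([ 0.48973735, -0.04486834,  1.06087322]), 'orientation': array([  3.84399818,  -0.17191034, -89.79793596])}
wrist {'image': 0, 'mtx': array([[386.98433091,   0.        , 323.09904434],
       [  0.        , 386.98433091, 243.98822303],
       [  0.        ,   0.        ,   1.        ]]), 'hand_eye': array([[-2.64712452e-05,  9.50401781e-01,  3.11024844e-01,
         8.32210755e-02],
       [ 9.99999924e-01,  1.45836055e-04, -3.60522979e-04,
         1.38386184e-03],
       [-3.88000318e-04,  3.11024811e-01, -9.50401713e-01,
        -1.58269423e-01],
       [ 0.00000000e+00,  0.00000000e+00,  0.00000000e+00,
         1.00000000e+00]])}
```

View pics/top0.png

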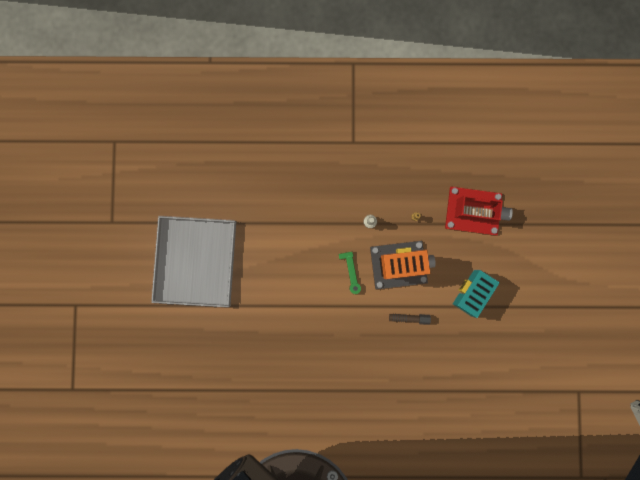

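View pics/scene0.png

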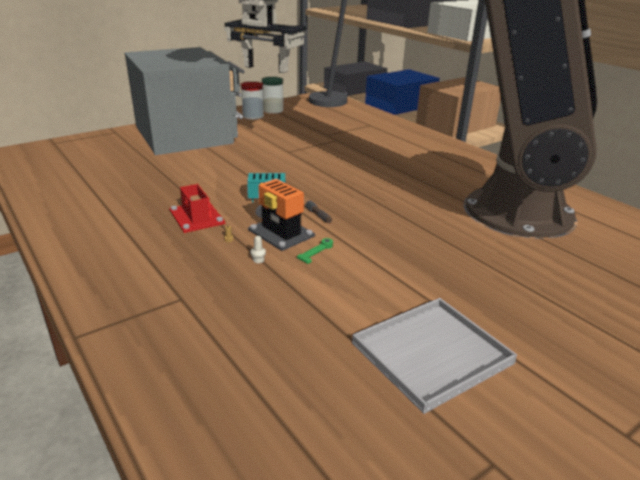

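View pics/wrist0.png

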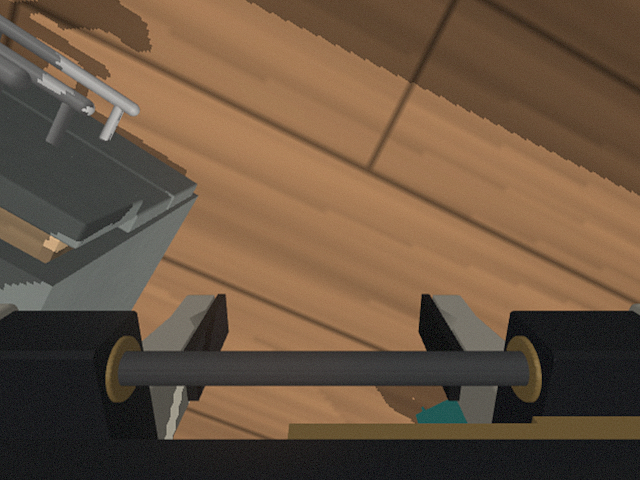

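The orange cover sits on the black box at top-view pixel (405,264), with its yellow tab at (404,250). The look-alikes are the teal cover lying at (477,293) and the red box at (475,211). The tray is at (195,262). I'll confirm this in a crop and get coarse poses.

```bash
cat >> h.py <<'E'
from scipy.spatial.transform import Rotation as Ro
F=np.diag([1,-1,-1.])
def campose(s,obs=None):
    if 'hand_eye' in s:
        T=np.eye(4);T[:3,:3]=Ro.from_euler('xyz',obs['orientation'],degrees=True).as_matrix();T[:3,3]=obs['tool_pos']
        C=T@s['hand_eye']; return C[:3,:3],C[:3,3]
    return Ro.from_euler('xyz',s['orientation'],degrees=True).as_matrix(),np.array(s['position'])
def ray(s,uv,z,obs=None):
    R,p=campose(s,obs); uv=np.atleast_2d(np.array(uv,float))
    d=np.c_[uv,np.ones(len(uv))]@np.linalg.inv(s['mtx']).T@F@R.T
    return p+d*((z-p[2])/d[:,2])[:,None]
def proj(s,P,obs=None):
    R,p=campose(s,obs); q=(np.atleast_2d(P)-p)@R@F@s['mtx'].T; return q[:,:2]/q[:,2:]
E
python3 - <<'E'
from h import *
s=snap('top','top1.png'); im=s['image']
cv2.imwrite('pics/crop1.png',cv2.resize(cv2.cvtColor(im[180:340,330:530],cv2.COLOR_RGB2BGR),None,fx=4,fy=4,interpolation=cv2.INTER_CUBIC)[:600])
hsv=cv2.cvtColor(im,cv2.COLOR_RGB2HSV)
m=((hsv[...,0]>3)&(hsv[...,0]<15)&(hsv[...,1]>220)&(hsv[...,2]>150)).astype(np.uint8)
m[:180]=0;m[340:]=0;m[:,:360]=0;m[:,450:]=0
pts=np.argwhere(m)[:,::-1].astype(np.float32);print(len(pts),pts.min(0),pts.max(0))
r=cv2.minAreaRect(pts);print(r);c=cv2.boxPoints(r);print(ray(s,c,0.102).round(4), ray(s,[r[0]],.102))
for q in ['tray','cover','filter_box','insulator','jet_holder','thread_chaser','throttle_lever','tab_side','box_rim']:
    for d in ctrl.regions_of('top',q)[:3]:
        uv=np.array(d['position'])*[640,480]
        mm=d['mask'].astype(np.uint8);r=cv2.minAreaRect(np.argwhere(mm)[:,::-1].astype(np.float32))
        print(q,round(d['confidence'],2),uv.round(1),ray(s,uv,0.02)[0].round(3),'rect',np.round(r[0],1),np.round(r[1],1),round(r[2],1))
E
```

```text
Traceback (most recent call last):
ValueError: zero-size array to reduction operation minimum which has no identity
```

View pics/crop1.png

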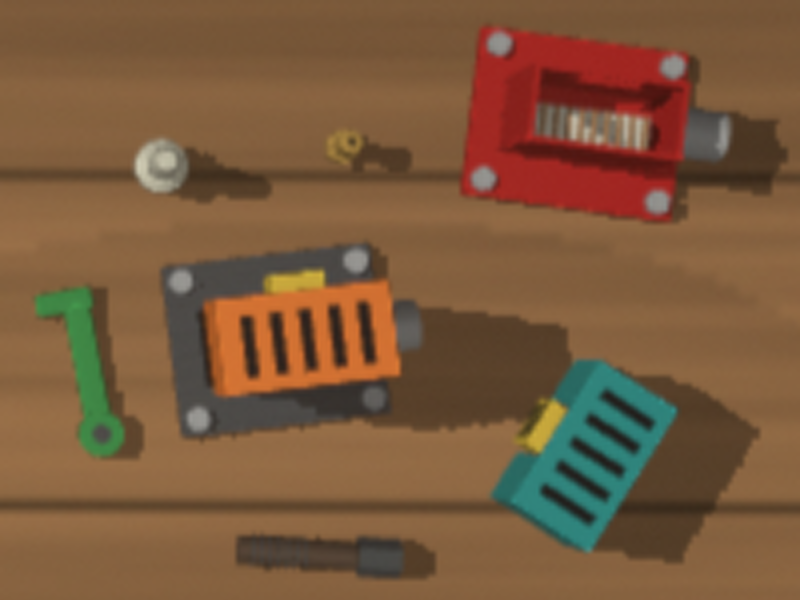

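The crop confirms it. The orange cover is on the black box with its tab facing image-up (world +x). The teal cover and the red box are decoys.

```bash
python3 - <<'E'
from h import *
s=snap('top','top2.png'); im=s['image']
hsv=cv2.cvtColor(im,cv2.COLOR_RGB2HSV); print(hsv[264,396],hsv[258,386],im[258,386], im[160,300],hsv[160,300])
h=hsv.astype(int)
m=((h[...,0]>3)&(h[...,0]<15)&(h[...,1]>185)&(h[...,2]>150)).astype(np.uint8)
m[:180]=0;m[340:]=0;m[:,:360]=0;m[:,450:]=0
pts=np.argwhere(m)[:,::-1].astype(np.float32);print(len(pts))
if len(pts):
    r=cv2.minAreaRect(pts);print(r);c=cv2.boxPoints(r);print(ray(s,c,0.102).round(4), ray(s,[r[0]],.102))
for q in ['tray','cover','filter_box','insulator','jet_holder','thread_chaser','throttle_lever','tab_side','box_rim']:
    for d in ctrl.regions_of('top',q)[:3]:
        uv=np.array(d['position'])*[640,480]
        mm=d['mask'].astype(np.uint8);r=cv2.minAreaRect(np.argwhere(mm)[:,::-1].astype(np.float32))
        print(q,round(d['confidence'],2),uv.round(1),ray(s,uv,0.02)[0].round(3),'rect',np.round(r[0],1),np.round(r[1],1),round(r[2],1))
        if q=='tray': print(ray(s,cv2.boxPoints(r),0.018).round(4))
E
```

```text
[ 12 193 209] [ 12 193 210] [210 113  51] [133  97  63] [ 15 134 133]
793
((418.212890625, 258.8945617675781), (34.39628219604492, 77.13358306884766), 67.01129150390625)
[[ 0.5129 -0.1552  0.102 ]
 [ 0.571  -0.2912  0.102 ]
 [ 0.5106 -0.316   0.102 ]
 [ 0.4531 -0.1805  0.102 ]] [[ 0.51176793 -0.23559991  0.102     ]]
tray 0.67 [191.4 261.8] [0.506 0.216 0.02 ] rect [193.1 261.6] [79.8 88.7] 4.1
[[0.4212 0.2995 0.018 ]
 [0.6039 0.2912 0.018 ]
 [0.5926 0.1257 0.018 ]
 [0.4101 0.136  0.018 ]]
cover 0.98 [404.1 263. ] [ 0.505 -0.223  0.02 ] rect [404.9 262.1] [28.9 46.6] 82.9
cover 0.94 [473.9 294.1] [ 0.442 -0.366  0.02 ] rect [474.9 292.2] [30.7 44.1] 32.3
cover 0.72 [349.2 272.6] [ 0.485 -0.109  0.02 ] rect [349.7 272.8] [42.6 13.8] 76.4
filter_box 0.91 [382.9 270.1] [ 0.49  -0.179  0.02 ] rect [403.3 264.1] [43.2 64. ] 82.9
filter_box 0.69 [476.5 208.9] [ 0.618 -0.374  0.02 ] rect [479.4 211.8] [65.5 43.7] 7.1
insulator 0.51 [368.2 221.8] [ 0.59  -0.149  0.02 ] rect [370.5 220.5] [11. 11.] 90.0
jet_holder 0.49 [413.5 215.4] [ 0.604 -0.243  0.02 ] rect [415.  216.5] [7. 8.] 90.0
thread_chaser 0.89 [411.4 316.3] [ 0.396 -0.237  0.02 ] rect [409.5 319. ] [10. 41.] 90.0
thread_chaser 0.65 [381.2 267.9] [ 0.495 -0.175  0.02 ] rect [403.2 264.1] [44.6 65. ] 83.7
throttle_lever 0.62 [350.4 270. ] [ 0.49  -0.112  0.02 ] rect [349.8 272.9] [42.4 14. ] 76.4
tab_side 0.92 [405.6 261.8] [ 0.508 -0.226  0.02 ] rect [404.8 262.1] [28.6 46.9] 83.4
tab_side 0.7 [475.1 292. ] [ 0.446 -0.368  0.02 ] rect [474.6 292.1] [30.5 42.8] 31.6
box_rim 0.73 [476.1 213.3] [ 0.609 -0.373  0.02 ] rect [479.  211.7] [66.  42.9] 7.8
box_rim 0.6 [381.2 270.9] [ 0.489 -0.175  0.02 ] rect [403.4 264.1] [43.4 63.1] 83.4
```

>>> jog_arm(
  commands=[
    {"x": -3.6, "y": 2.7},
    {"x": -3.6, "y": 2.7},
    {"x": -3.6, "y": 2.7},
    {"x": -3.6, "y": 2.7},
    {"x": -3.6, "y": 2.7},
    {"x": -3.6, "y": 2.7},
    {"x": -3.6, "y": 2.7},
    {"x": -3.6, "y": 2.7},
    {"x": -3.6, "y": 2.7},
    {"x": -3.6, "y": 2.7},
  ],
)

```text
validation failed for argument at $.co...
```

>>> jog_arm(
  commands=[
    {"roll": -0.138},
    {"roll": -0.138},
    {"roll": -0.138},
    {"roll": -0.138},
    {"roll": -0.138},
    {"roll": -0.138},
    {"roll": -0.138},
    {"roll": -0.138},
    {"roll": -0.138},
    {},
    {},
  ],
)

```text
validation failed for argument at $.co...
```

```bash
python3 - <<'E'
from h import *
o=ctrl.get_obs();print(o)
s=snap('wrist','w1.png')
E
```

```text
{'clock': 0.7, 'joint_pos': array([-4.78932641e+01,  2.05445671e+01,  6.79953815e-01, -1.16220960e-03,
       -7.01321313e+01, -1.65101574e+01]), 'qvel': array([-0.00746853,  0.00014005,  0.04528534, -0.0001679 ,  0.01699839,
        0.03956287]), 'tau': array([ 3.98771022e-05, -5.82166493e+01,  2.93256569e+01,  7.00084180e+00,
        1.27828502e-02,  2.16396825e-05]), 'tool_pos': array([ 0.29163798, -0.6087244 ,  0.22656258]), 'orientation': array([-1.79997190e+02,  1.97311000e-03, -1.54403816e+02]), 'force': array([ 0.38589793, -0.31434235, -0.35321138]), 'moment': array([-0.01996613, -0.03054277, -0.03555233]), 'opening': 0.08765190840335108}
```

View pics/w1.png

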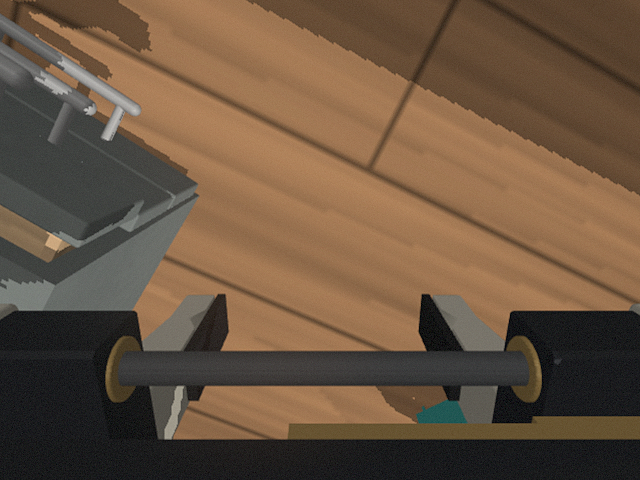

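The move was refused, so I'll try again with every key filled in on each row.

>>> jog_arm(
  commands=[
    {"x": -3.6, "y": 2.7, "z": 0, "roll": 0},
    {"x": -3.6, "y": 2.7, "z": 0, "roll": 0},
    {"x": -3.6, "y": 2.7, "z": 0, "roll": 0},
    {"x": -3.6, "y": 2.7, "z": 0, "roll": 0},
    {"x": -3.6, "y": 2.7, "z": 0, "roll": 0},
    {"x": -3.6, "y": 2.7, "z": 0, "roll": 0},
    {"x": -3.6, "y": 2.7, "z": 0, "roll": 0},
    {"x": -3.6, "y": 2.7, "z": 0, "roll": 0},
    {"x": -3.6, "y": 2.7, "z": 0, "roll": 0},
    {"x": -3.6, "y": 2.7, "z": 0, "roll": 0},
  ],
)

```text
clock: 1.75
tool_pos: [0.5003, -0.2079, 0.227]
orientation: [-180.0, 0.0, -154.4]
force: [0.7, -1.3, -0.5]
opening: 0.0879
```

>>> jog_arm(
  commands=[
    {"x": 0, "y": 0, "z": 0, "roll": -0.138},
    {"x": 0, "y": 0, "z": 0, "roll": -0.138},
    {"x": 0, "y": 0, "z": 0, "roll": -0.138},
    {"x": 0, "y": 0, "z": 0, "roll": -0.138},
    {"x": 0, "y": 0, "z": 0, "roll": -0.138},
    {"x": 0, "y": 0, "z": 0, "roll": -0.138},
    {"x": 0, "y": 0, "z": 0, "roll": -0.138},
    {"x": 0, "y": 0, "z": 0, "roll": -0.138},
    {"x": 0, "y": 0, "z": 0, "roll": -0.138},
    {"x": 0, "y": 0, "z": 0, "roll": 0},
    {"x": 0, "y": 0, "z": 0, "roll": 0},
  ],
)

```text
clock: 2.85
tool_pos: [0.4996, -0.2097, 0.2267]
orientation: [-180.0, -0.0, -83.5]
force: [0.3, 0.4, -0.0]
opening: 0.0877
```

```bash
python3 - <<'E'
from h import *
o=ctrl.get_obs();print(o)
s=snap('wrist','w2.png')
import pickle;pickle.dump((o,s),open('w2.pkl','wb'))
E
```

```text
{'clock': 2.85, 'joint_pos': array([-2.03707270e+00,  8.00053742e+00, -1.61726199e+01, -1.16676731e-03,
       -6.58158365e+01,  8.56503774e+00]), 'qvel': array([ 0.00063294, -0.00213717, -0.00101503, -0.09065226, -0.00470121,
       -0.11123243]), 'tau': array([ 1.16064877e-02, -3.99599540e+01,  2.84991968e+01,  6.78367227e+00,
        5.25261078e-02,  3.20502073e-01]), 'tool_pos': array([ 0.49961327, -0.20968481,  0.22665774]), 'orientation': array([-1.79988958e+02, -5.86587851e-04, -8.34725129e+01]), 'force': array([ 0.31877315,  0.39670966, -0.0031902 ]), 'moment': array([-0.01436041,  0.12874329,  0.01226386]), 'opening': 0.0877129372815208}
```

View pics/w2.png

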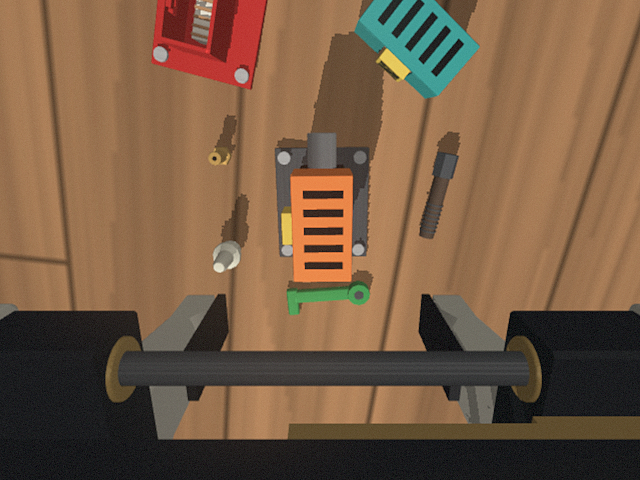

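```bash
python3 - <<'E'
from h import *
import pickle
o,s=pickle.load(open('w2.pkl','rb'));im=s['image']
cv2.imwrite('pics/w2c.png',cv2.resize(cv2.cvtColor(im[150:300,250:400],cv2.COLOR_RGB2BGR),None,fx=4,fy=4,interpolation=cv2.INTER_NEAREST))
h=cv2.cvtColor(im,cv2.COLOR_RGB2HSV).astype(int)
for r in (190,230,265): print(r,[tuple(h[r,c]) for c in range(280,300,2)])
E
```

```text
190 [(np.int64(15), np.int64(27), np.int64(93)), (np.int64(5), np.int64(16), np.int64(93)), (np.int64(4), np.int64(22), np.int64(91)), (np.int64(17), np.int64(19), np.int64(92)), (np.int64(15), np.int64(17), np.int64(91)), (np.int64(8), np.int64(136), np.int64(158)), (np.int64(12), np.int64(177), np.int64(238)), (np.int64(11), np.int64(174), np.int64(233)), (np.int64(11), np.int64(177), np.int64(233)), (np.int64(12), np.int64(173), np.int64(234))]
230 [(np.int64(143), np.int64(12), np.int64(82)), (np.int64(22), np.int64(165), np.int64(220)), (np.int64(23), np.int64(156), np.int64(229)), (np.int64(23), np.int64(154), np.int64(228)), (np.int64(23), np.int64(154), np.int64(227)), (np.int64(24), np.int64(158), np.int64(228)), (np.int64(11), np.int64(180), np.int64(211)), (np.int64(12), np.int64(171), np.int64(237)), (np.int64(11), np.int64(171), np.int64(235)), (np.int64(12), np.int64(174), np.int64(235))]
265 [(np.int64(14), np.int64(124), np.int64(164)), (np.int64(14), np.int64(122), np.int64(170)), (np.int64(13), np.int64(123), np.int64(164)), (np.int64(14), np.int64(126), np.int64(158)), (np.int64(13), np.int64(124), np.int64(160)), (np.int64(13), np.int64(128), np.int64(160)), (np.int64(14), np.int64(127), np.int64(156)), (np.int64(11), np.int64(172), np.int64(241)), (np.int64(11), np.int64(172), np.int64(237)), (np.int64(12), np.int64(174), np.int64(235))]
```

View pics/w2c.png

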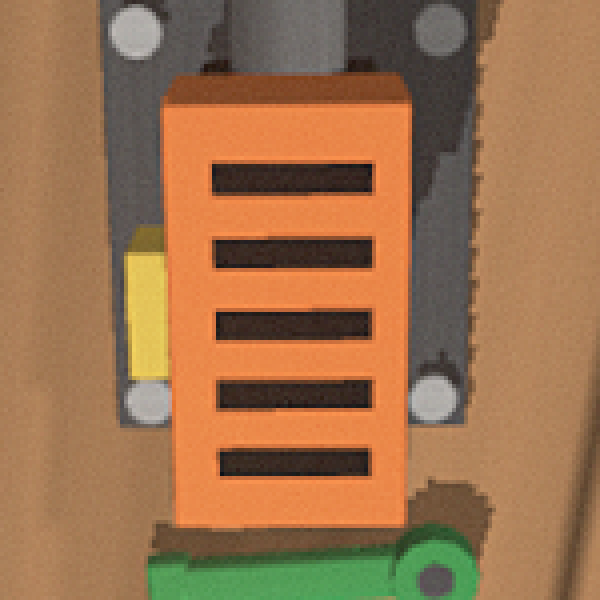

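```bash
python3 - <<'E'
from h import *
import pickle
o,s=pickle.load(open('w2.pkl','rb'))
f=lambda p: np.array(p)/4.+[250,150]-0.5+.125
c=ray(s,f([(162,104),(412,104),(406,526),(176,526)]),.102,o); print(c.round(4))
ctr=c.mean(0); ex=((c[0]-c[1])+(c[3]-c[2])); yaw=np.arctan2(ex[1],ex[0]); ey=(c[3]-c[0])+(c[2]-c[1]); 
print('ctr',ctr,'yaw',np.degrees(yaw),'yaw from y',np.degrees(np.arctan2(-ey[0],ey[1])),'lens',[np.linalg.norm(c[i]-c[(i+1)%4])*1e3 for i in range(4)])
t=ray(s,f([(125,254),(131,378)]),.096,o); ux=np.array([np.cos(yaw),np.sin(yaw)])
print('tab out',(t[:,:2]-ctr[:2])@ux*1e3-23, 'tab y',(t[:,:2]-ctr[:2])@[-ux[1],ux[0]])
# tool-frame error
R=Ro.from_euler('xyz',o['orientation'],degrees=True).as_matrix()
print('cover in tool',R.T@(ctr-o['tool_pos']))
E
```

```text
[[ 0.5294 -0.2492  0.102 ]
 [ 0.4842 -0.2544  0.102 ]
 [ 0.474  -0.1717  0.102 ]
 [ 0.5193 -0.1665  0.102 ]]
ctr [ 0.5017214  -0.21042219  0.102     ] yaw 6.539358333683083 yaw from y 6.992512590290972 lens [np.float64(45.450892821023835), np.float64(83.33356468661758), np.float64(45.66383517336053), np.float64(83.34277717910481)]
tab out [8.41447631 8.08886959] tab y [-0.01226029  0.01271457]
cover in tool [ 0.00097098 -0.00198662  0.12465813]
```

Wrist view: the cover's top face spans columns 290–353 and rows 176–281. The tab edge is at column 281 (rows 213–245), so the tab protrudes about 8.4 mm. I'm centring between the tab face and the back wall, then descending.

>>> jog_arm(
  commands=[
    {"x": 0.1, "y": -0.62, "z": 0, "roll": 0},
    {"x": 0, "y": 0, "z": 2, "roll": 0},
    {"x": 0, "y": 0, "z": 2, "roll": 0},
    {"x": 0, "y": 0, "z": 2, "roll": 0},
    {"x": 0, "y": 0, "z": 2, "roll": 0},
    {"x": 0, "y": 0, "z": 2, "roll": 0},
    {"x": 0, "y": 0, "z": 2, "roll": 0},
    {"x": 0, "y": 0, "z": 2, "roll": 0},
    {"x": 0, "y": 0, "z": 2, "roll": 0},
    {"x": 0, "y": 0, "z": 0.2, "roll": 0},
    {"x": 0, "y": 0, "z": 0, "roll": 0},
    {"x": 0, "y": 0, "z": 0, "roll": 0},
  ],
)

```text
clock: 4.1
tool_pos: [0.5068, -0.2101, 0.0655]
orientation: [-179.9, -0.0, -83.3]
force: [-0.1, 0.1, 0.9]
opening: 0.0876
```

```bash
python3 - <<'E'
from h import *
o=ctrl.get_obs();print(o)
s=snap('wrist','w3.png');snap('scene','s3.png')
E
```

```text
{'clock': 4.1, 'joint_pos': array([-2.03945320e+00,  1.79503188e+01, -2.70155673e+01,  2.44968240e-02,
       -4.49561760e+01,  8.77123164e+00]), 'qvel': array([-0.05392527, -0.59029999, -0.040751  , -0.13523551,  0.17365964,
        0.13813422]), 'tau': array([-2.25347868e-02, -4.65593612e+01,  2.17220449e+01,  5.17377824e+00,
        3.71450221e-02, -1.42345304e-02]), 'tool_pos': array([ 0.50683511, -0.21008434,  0.06551451]), 'orientation': array([-1.79925619e+02, -2.90138000e-02, -8.32509170e+01]), 'force': array([-0.08197104,  0.07373293,  0.8768991 ]), 'moment': array([0.02724946, 0.10179663, 0.03774375]), 'opening': 0.08758851733628015}
```

View pics/w3.png

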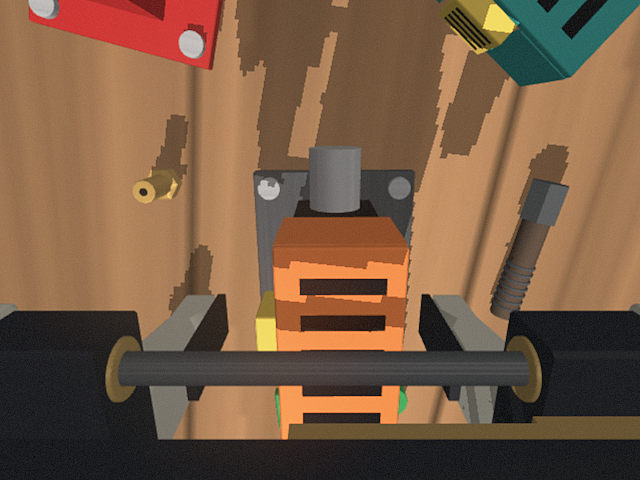

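```bash
python3 - <<'E'
from h import *
im=cv2.imread('pics/w3.png')
cv2.imwrite('pics/w3c.png',cv2.resize(im[200:350,210:440],None,fx=3.4,fy=4,interpolation=cv2.INTER_NEAREST))
E
```

```text
(no output)
```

View pics/w3c.png

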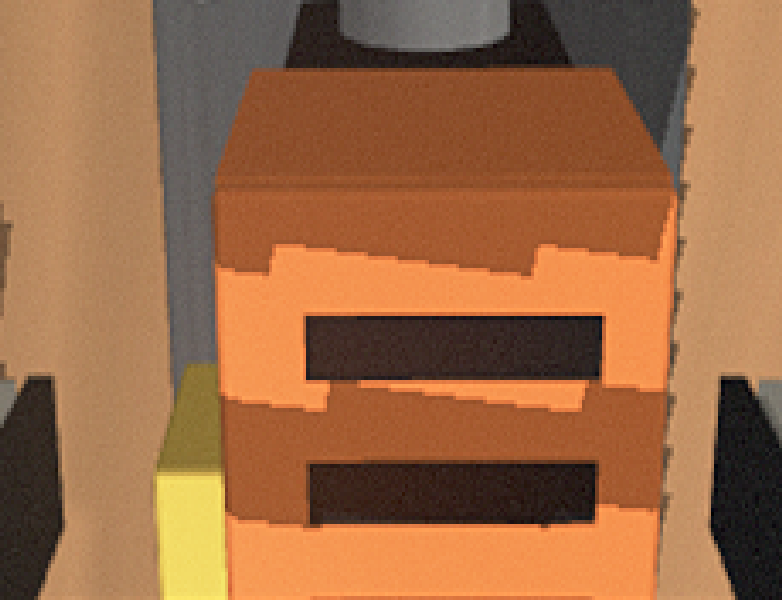

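```bash
python3 - <<'E'
from h import *
o=ctrl.get_obs(); s=ctrl.snapshot('wrist')
R=Ro.from_euler('xyz',o['orientation'],degrees=True).as_matrix()
for z1,z2 in ((.102,.096),(.1005,.0945)):
  print((R.T@(ray(s,[(272.8,247.4),(408.5,247.4)],z1,o)-o['tool_pos']).T).T.round(4))
  print((R.T@(ray(s,[(255.8,318)],z2,o)-o['tool_pos']).T).T.round(4))
q=np.array([[0,-.044,-.0188],[0,.044,-.0188],[0.0095,-.044,0],[.0095,.044,0],[-.0095,.044,0]])
print(proj(s,(R@q.T).T+o['tool_pos'],o), o['force'],o['orientation'])
E
```

```text
[[ 0.0418 -0.0177 -0.0363]
 [ 0.0418  0.0274 -0.0364]]
[[ 0.0121 -0.026  -0.0303]]
[[ 0.0413 -0.0179 -0.0348]
 [ 0.0413  0.0278 -0.0349]]
[[ 0.0113 -0.0263 -0.0288]]
[[217.98736536 330.51438586]
 [433.08442372 330.57880971]
 [227.0612906  289.84585189]
 [423.63903964 289.89232742]
 [420.32492628 327.39426936]] [-0.66167625  0.66577796 -0.04407837] [-1.79895040e+02 -2.53960580e-02 -8.32460455e+01]
```

>>> jog_arm(
  commands=[
    {"x": 0, "y": 0.07, "z": 0, "roll": 0},
    {"x": 0, "y": 0, "z": 0, "roll": 0},
    {"x": 0, "y": 0, "z": 0, "roll": 0},
    {"x": 0, "y": 0, "z": 0, "roll": 0},
    {"x": 0, "y": 0, "z": 0, "roll": 0},
    {"x": 0, "y": 0, "z": 0, "roll": 0},
  ],
  gripper=6.0,
)

```text
clock: 4.85
tool_pos: [0.5052, -0.21, 0.0645]
orientation: [180.0, 0.0, -83.2]
force: [-0.2, -0.5, -0.2]
opening: 0.0603
```

>>> jog_arm(
  commands=[
    {"x": 0, "y": 0, "z": 0, "roll": 0},
    {"x": 0, "y": 0, "z": 0, "roll": 0},
    {"x": 0, "y": 0, "z": 0, "roll": 0},
  ],
  gripper=5.7,
)

```text
clock: 5.15
tool_pos: [0.5052, -0.21, 0.0646]
orientation: [180.0, 0.0, -83.2]
force: [-0.1, 0.8, -0.1]
opening: 0.0574
```

```bash
python3 - <<'E'
from h import *
o=ctrl.get_obs(); s=snap('wrist','w4.png')
print(o['tool_pos'],o['orientation'],o['force'],o['opening'])
im=cv2.imread('pics/w4.png')
cv2.imwrite('pics/w4c.png',cv2.resize(im[200:350,210:440],None,fx=3.4,fy=4,interpolation=cv2.INTER_NEAREST))
E
```

```text
[ 0.50520246 -0.21003104  0.06455157] [ 1.79998832e+02  5.83076254e-04 -8.32396881e+01] [-0.12714757  0.77721986 -0.08767821] 0.057436007593845796
```

View pics/w4c.png

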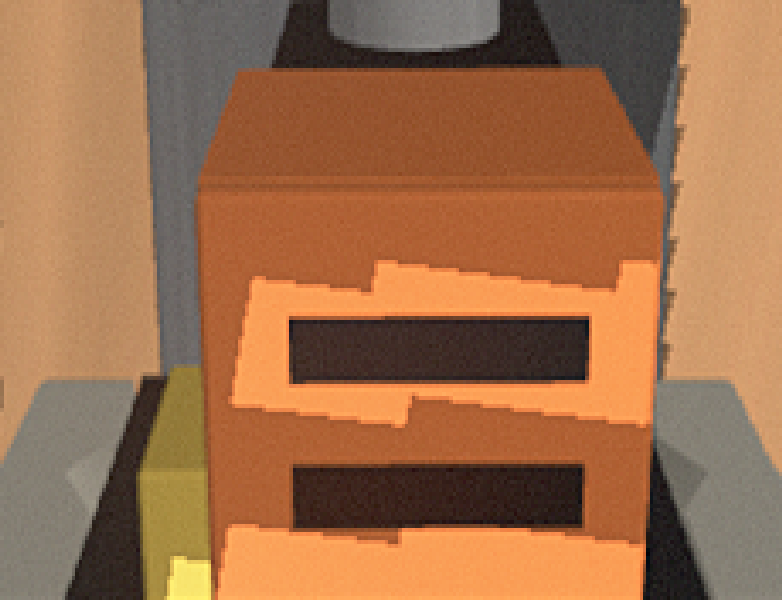

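```bash
python3 - <<'E'
from h import *
o=ctrl.get_obs(); s=ctrl.snapshot('wrist')
R=Ro.from_euler('xyz',o['orientation'],degrees=True).as_matrix()
for z1,z2 in ((.102,.096),(.1005,.0945)):
  print((R.T@(ray(s,[(268.5,247.4),(404.1,247.4)],z1,o)-o['tool_pos']).T).T.round(4))
  print((R.T@(ray(s,[(250.8,318)],z2,o)-o['tool_pos']).T).T.round(4))
E
```

```text
[[ 0.0422 -0.019  -0.0374]
 [ 0.0422  0.0257 -0.0374]]
[[ 0.0127 -0.0276 -0.0314]]
[[ 0.0417 -0.0192 -0.0359]
 [ 0.0417  0.026  -0.0359]]
[[ 0.0119 -0.0279 -0.0299]]
```

>>> jog_arm(
  commands=[
    {"x": 0, "y": -0.08, "z": 0, "roll": 0},
    {"x": 0, "y": 0, "z": 0, "roll": 0},
    {"x": 0, "y": 0, "z": 0, "roll": 0},
  ],
)

```text
clock: 5.55
tool_pos: [0.506, -0.2099, 0.0646]
orientation: [180.0, 0.0, -83.2]
force: [-0.3, -0.2, -0.3]
opening: 0.0572
```

>>> jog_arm(
  commands=[
    {"x": 0, "y": 0, "z": 0, "roll": 0},
    {"x": 0, "y": 0, "z": 0, "roll": 0},
    {"x": 0, "y": 0, "z": 0, "roll": 0},
  ],
  gripper=5.5,
)

```text
clock: 5.85
tool_pos: [0.5056, -0.21, 0.0645]
orientation: [180.0, 0.0, -83.2]
force: [-0.9, -0.5, 1.0]
opening: 0.0546
```

>>> jog_arm(
  commands=[
    {"x": 0, "y": 0, "z": 0, "roll": 0},
    {"x": 0, "y": 0, "z": 0, "roll": 0},
    {"x": 0, "y": 0, "z": 0, "roll": 0},
  ],
  gripper=5.4,
)

```text
clock: 6.15
tool_pos: [0.506, -0.2099, 0.0645]
orientation: [180.0, 0.0, -83.2]
force: [-0.9, -0.8, 1.3]
opening: 0.0544
```

>>> jog_arm(
  commands=[
    {"x": 0, "y": 0.05, "z": 0, "roll": 0},
    {"x": 0, "y": 0, "z": 0, "roll": 0},
    {"x": 0, "y": 0, "z": 0, "roll": 0},
  ],
  gripper=5.3,
)

```text
clock: 6.45
tool_pos: [0.5056, -0.21, 0.0646]
orientation: [-180.0, -0.0, -83.2]
force: [-1.6, -0.6, 0.9]
opening: 0.0531
```

>>> jog_arm(
  commands=[
    {"x": 0, "y": 0.05, "z": 0, "roll": 0},
    {"x": 0, "y": 0, "z": 0, "roll": 0},
    {"x": 0, "y": 0, "z": 0, "roll": 0},
  ],
  gripper=5.2,
)

```text
clock: 6.75
tool_pos: [0.5052, -0.21, 0.0646]
orientation: [-180.0, -0.0, -83.2]
force: [-0.3, 0.1, 0.5]
opening: 0.0524
```

```bash
cat >> h.py <<'E'
def look(f,n=3):
    F_=[]
    for i in range(n):
        o=ctrl.get_obs(); s=ctrl.snapshot('wrist'); F_.append(np.r_[o['force'],o['opening']*1e3,o['tool_pos']*1e3])
    F_=np.array(F_); print('force,open,pos',F_.mean(0).round(2),F_.std(0).round(2))
    im=cv2.cvtColor(s['image'],cv2.COLOR_RGB2BGR)
    cv2.imwrite('pics/'+f,cv2.resize(im[200:350,210:440],None,fx=3.4,fy=4,interpolation=cv2.INTER_NEAREST))
E
python3 -c "
from h import *
look('w5c.png',4)"
```

```text
force,open,pos [-3.3000e-01  9.0000e-02  6.5000e-01  5.2080e+01  5.0514e+02 -2.1004e+02
  6.4630e+01] [0.34 0.45 0.4  0.3  0.01 0.01 0.01]
```

View pics/w5c.png

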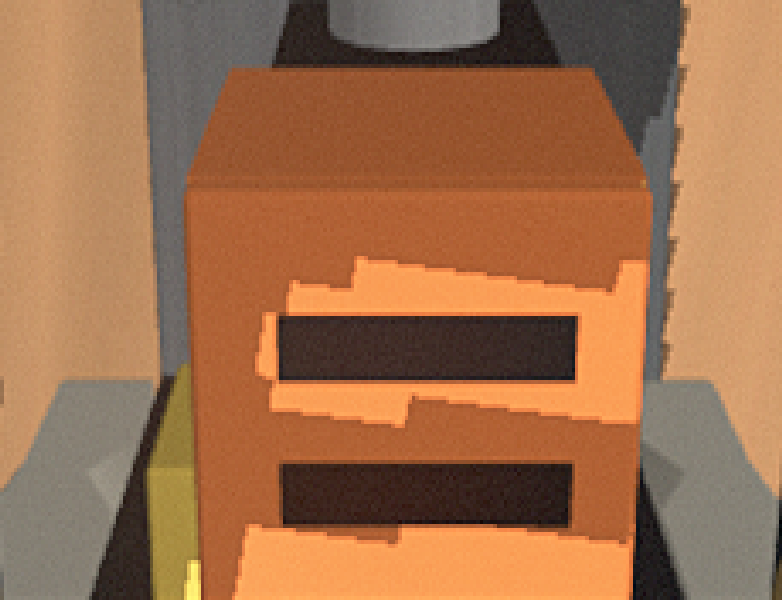

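The cover is gripped on both sides and has shifted about 1 mm toward its tab within the play. The tab is in about 2.2 mm. I'll re-centre while pressing further.

>>> jog_arm(
  commands=[
    {"x": 0, "y": 0.08, "z": 0, "roll": 0},
    {"x": 0, "y": 0.07, "z": 0, "roll": 0},
    {"x": 0, "y": 0, "z": 0, "roll": 0},
    {"x": 0, "y": 0, "z": 0, "roll": 0},
  ],
  gripper=5.1,
)

```text
clock: 7.35
tool_pos: [0.5037, -0.2102, 0.0646]
orientation: [-180.0, -0.0, -83.2]
force: [0.8, 0.1, 0.6]
opening: 0.0513
```

>>> jog_arm(
  commands=[
    {"x": 0, "y": 0.05, "z": 0, "roll": 0},
    {"x": 0, "y": 0, "z": 0, "roll": 0},
    {"x": 0, "y": 0, "z": 0, "roll": 0},
    {"x": 0, "y": 0, "z": 0, "roll": 0},
  ],
  gripper=5.0,
)

```text
clock: 7.75
tool_pos: [0.5031, -0.2103, 0.0647]
orientation: [-180.0, -0.0, -83.2]
force: [0.8, -0.3, 1.4]
opening: 0.05
```

```bash
python3 -c "
from h import *
look('w6c.png',4)"
```

```text
force,open,pos [ 8.9000e-01  1.0000e-02  1.6900e+00  5.0150e+01  5.0313e+02 -2.1031e+02
  6.4660e+01] [0.27 0.27 0.46 0.13 0.01 0.01 0.  ]
```

View pics/w6c.png

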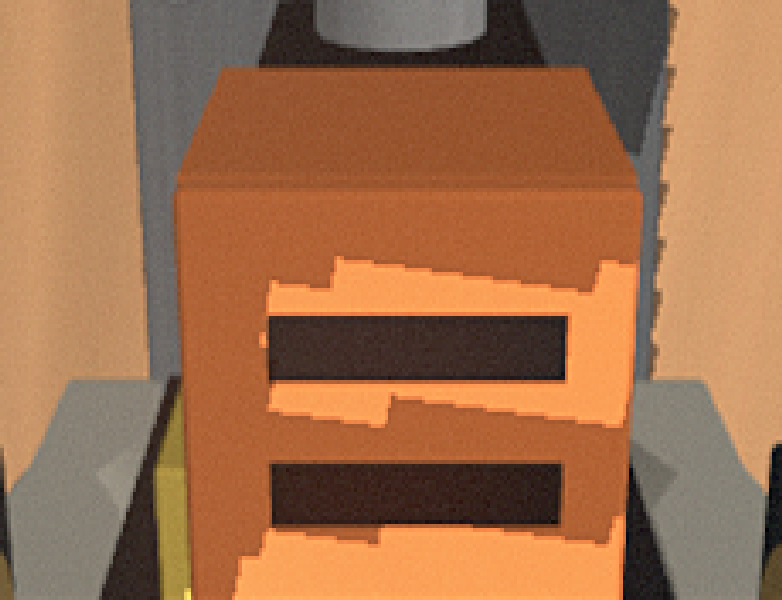

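>>> jog_arm(
  commands=[
    {"x": 0, "y": 0.06, "z": 0, "roll": 0},
    {"x": 0, "y": 0, "z": 0, "roll": 0},
    {"x": 0, "y": 0, "z": -0.05, "roll": 0},
    {"x": 0, "y": 0, "z": -0.05, "roll": 0},
    {"x": 0, "y": 0, "z": 0, "roll": 0},
    {"x": 0, "y": 0, "z": 0, "roll": 0},
  ],
)

```text
clock: 8.55
tool_pos: [0.5018, -0.2103, 0.0652]
orientation: [179.9, 0.0, -83.3]
force: [-1.0, -0.0, -1.6]
opening: 0.0501
```

>>> jog_arm(
  commands=[
    {"x": 0, "y": 0, "z": -0.03, "roll": 0},
    {"x": 0, "y": 0, "z": 0, "roll": 0},
    {"x": 0, "y": 0, "z": 0, "roll": 0},
  ],
)

```text
clock: 8.85
tool_pos: [0.5023, -0.2104, 0.0658]
orientation: [180.0, 0.0, -83.2]
force: [0.1, -0.4, -1.6]
opening: 0.0505
```

>>> jog_arm(
  commands=[
    {"x": 0, "y": 0, "z": -0.03, "roll": 0},
    {"x": 0, "y": 0, "z": 0, "roll": 0},
    {"x": 0, "y": 0, "z": 0, "roll": 0},
  ],
)

```text
clock: 9.15
tool_pos: [0.5024, -0.2104, 0.0662]
orientation: [180.0, 0.0, -83.2]
force: [0.2, 0.3, -0.1]
opening: 0.0501
```

>>> jog_arm(
  commands=[
    {"x": 0, "y": 0, "z": -0.03, "roll": 0},
    {"x": 0, "y": 0, "z": 0, "roll": 0},
    {"x": 0, "y": 0, "z": 0, "roll": 0},
  ],
)

```text
clock: 9.45
tool_pos: [0.5024, -0.2104, 0.0665]
orientation: [-180.0, 0.0, -83.2]
force: [0.3, 0.4, -1.1]
opening: 0.0499
```

>>> jog_arm(
  commands=[
    {"x": 0, "y": 0, "z": -0.03, "roll": 0},
    {"x": 0, "y": 0, "z": 0, "roll": 0},
    {"x": 0, "y": 0, "z": 0, "roll": 0},
  ],
)

```text
clock: 9.75
tool_pos: [0.5024, -0.2104, 0.0668]
orientation: [-180.0, 0.0, -83.2]
force: [-0.3, 0.2, -1.3]
opening: 0.05
```

```bash
python3 -c "
from h import *
look('w7c.png',4)"
```

```text
force,open,pos [-3.3000e-01 -3.0000e-02 -1.4900e+00  4.9960e+01  5.0243e+02 -2.1036e+02
  6.6770e+01] [0.1  0.36 0.48 0.14 0.01 0.01 0.  ]
```

View pics/w7c.png

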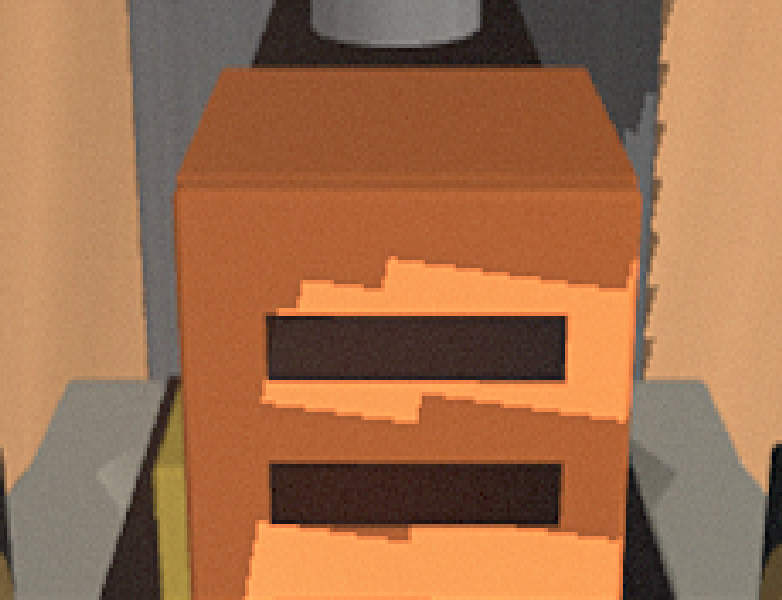

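Lifted 2.1 mm, and the cover is moving with the fingers: its edge stays at crop row 190 while the box stub drops from row 48 to 43. The pull is only about its own weight, so the hook has let go. Continuing slowly.

>>> jog_arm(
  commands=[
    {"x": 0, "y": 0, "z": -0.05, "roll": 0},
    {"x": 0, "y": 0, "z": -0.05, "roll": 0},
    {"x": 0, "y": 0, "z": 0, "roll": 0},
    {"x": 0, "y": 0, "z": 0, "roll": 0},
  ],
)

```text
clock: 10.35
tool_pos: [0.5024, -0.2103, 0.0678]
orientation: [-180.0, 0.0, -83.2]
force: [-0.6, -0.0, -1.9]
opening: 0.0499
```

>>> jog_arm(
  commands=[
    {"x": 0, "y": 0, "z": -0.1, "roll": 0},
    {"x": 0, "y": 0, "z": -0.1, "roll": 0},
    {"x": 0, "y": 0, "z": -0.1, "roll": 0},
    {"x": 0, "y": 0, "z": 0, "roll": 0},
  ],
)

```text
clock: 10.75
tool_pos: [0.5026, -0.2104, 0.071]
orientation: [-180.0, -0.0, -83.2]
force: [0.0, 0.0, -0.9]
opening: 0.0502
```

```bash
python3 -c "
from h import *
look('w8c.png',4)"
```

```text
force,open,pos [ 8.0000e-02  1.6000e-01 -1.2000e+00  5.0210e+01  5.0248e+02 -2.1036e+02
  7.0850e+01] [0.17 0.56 0.62 0.25 0.06 0.01 0.08]
```

View pics/w8c.png

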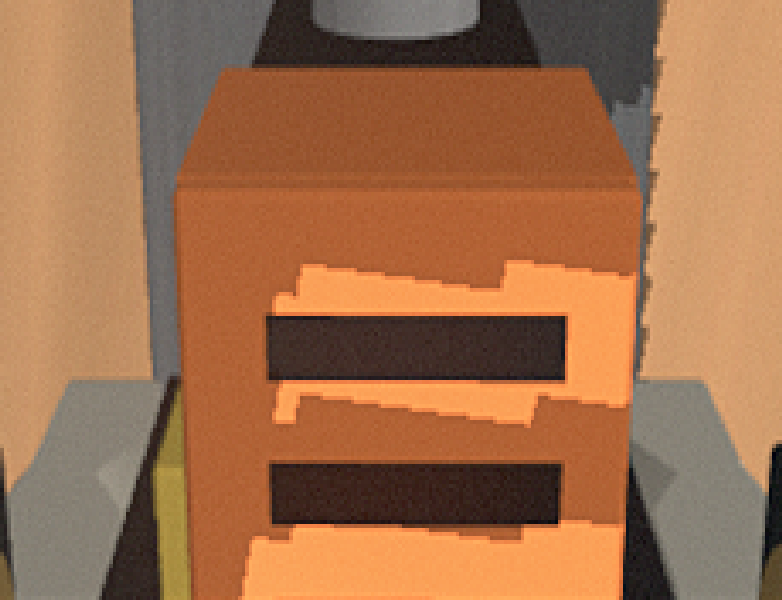

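>>> jog_arm(
  commands=[
    {"x": 0, "y": 0, "z": -0.15, "roll": 0},
    {"x": 0, "y": 0, "z": -0.2, "roll": 0},
    {"x": 0, "y": 0, "z": -0.2, "roll": 0},
    {"x": 0, "y": 0, "z": -0.2, "roll": 0},
    {"x": 0, "y": 0, "z": -0.2, "roll": 0},
    {"x": 0, "y": 0, "z": -0.2, "roll": 0},
    {"x": 0, "y": 0, "z": -0.2, "roll": 0},
    {"x": 0, "y": 0, "z": -0.2, "roll": 0},
    {"x": 0, "y": 0, "z": -0.2, "roll": 0},
    {"x": 0, "y": 0, "z": -0.2, "roll": 0},
  ],
)

```text
clock: 11.95
tool_pos: [0.5024, -0.2104, 0.0904]
orientation: [180.0, -0.0, -83.2]
force: [-0.3, -0.2, -1.3]
opening: 0.0504
```

>>> jog_arm(
  commands=[
    {"x": 0, "y": 0, "z": -0.4, "roll": 0},
    {"x": 0, "y": 0, "z": -0.6, "roll": 0},
    {"x": 0, "y": 0, "z": -0.8, "roll": 0},
    {"x": 0, "y": 0, "z": -0.8, "roll": 0},
    {"x": 0, "y": 0, "z": -0.8, "roll": 0},
    {"x": 0, "y": 0, "z": -0.6, "roll": 0},
    {"x": 0, "y": 0, "z": -0.3, "roll": 0},
    {"x": 0, "y": 0, "z": 0, "roll": 0},
  ],
)

```text
clock: 12.75
tool_pos: [0.5027, -0.2104, 0.1338]
orientation: [-179.9, -0.0, -83.2]
force: [0.3, -0.7, -2.2]
opening: 0.0503
```

```bash
python3 - <<'E'
from h import *
look('w9c.png',4)
s=snap('scene','s9.png');t=snap('top','t9.png')
cv2.imwrite('pics/t9c.png',cv2.resize(cv2.imread('pics/t9.png')[180:340,130:330],None,fx=4,fy=4,interpolation=cv2.INTER_CUBIC)[:600])
E
```

```text
force,open,pos [ 4.0000e-02 -1.4000e-01 -1.7400e+00  5.0130e+01  5.0237e+02 -2.1033e+02
  1.3328e+02] [0.4  0.34 0.31 0.3  0.19 0.03 0.34]
```

View pics/s9.png

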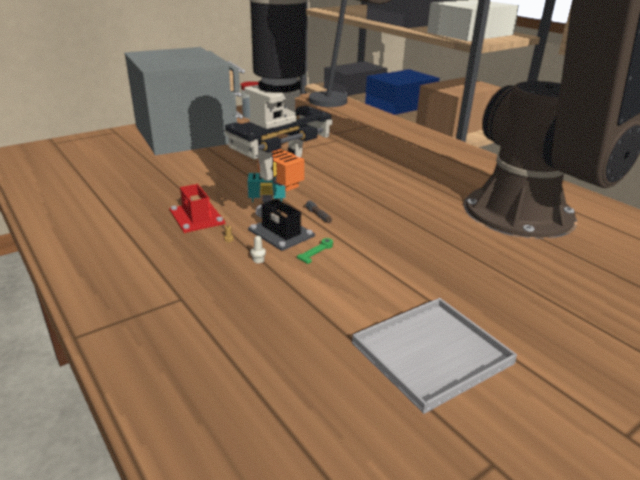

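View pics/t9c.png

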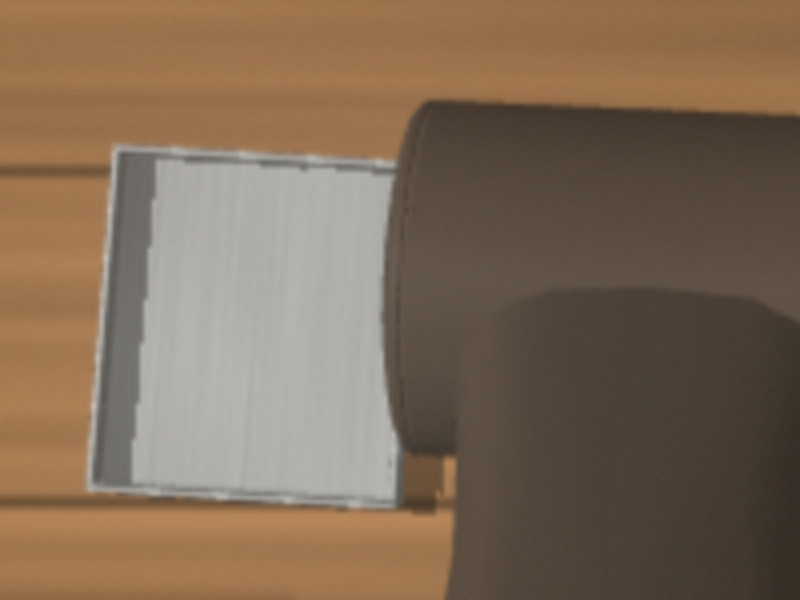

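The cover is off and the bystanders are where they were. Now I'll refine the tray centre from both fixed cameras before carrying it over.

```bash
python3 - <<'E'
from h import *
t=ctrl.snapshot('top');s=ctrl.snapshot('scene')
a=ray(t,[(158.2,216.3),(236.3,220.3),(232.3,306.5),(152.2,302.3)],.018);print(a.round(4),a.mean(0))
b=ray(s,[(438,300),(514.5,353),(427,405.5),(352.5,346.5)],.018);print(b.round(4),b.mean(0))
E
```

```text
[[0.6002 0.2875 0.018 ]
 [0.5925 0.1251 0.018 ]
 [0.4146 0.1308 0.018 ]
 [0.4226 0.2954 0.018 ]] [0.50747788 0.20968704 0.018     ]
[[0.42   0.144  0.018 ]
 [0.4221 0.2961 0.018 ]
 [0.6    0.2931 0.018 ]
 [0.6091 0.1519 0.018 ]] [0.51280747 0.22125833 0.018     ]
```

>>> jog_arm(
  commands=[
    {"x": -0.6, "y": -0.08, "z": 0, "roll": 0},
    {"x": -1.2, "y": -0.16, "z": 0, "roll": 0},
    {"x": -1.8, "y": -0.24, "z": 0, "roll": 0},
    {"x": -2, "y": -0.27, "z": 0, "roll": 0},
    {"x": -2, "y": -0.27, "z": 0, "roll": 0},
    {"x": -2, "y": -0.27, "z": 0, "roll": 0},
    {"x": -2, "y": -0.27, "z": 0, "roll": 0},
    {"x": -2, "y": -0.27, "z": 0, "roll": 0},
    {"x": -2, "y": -0.27, "z": 0, "roll": 0},
    {"x": -2, "y": -0.27, "z": 0, "roll": 0},
    {"x": -2, "y": -0.27, "z": 0, "roll": 0},
    {"x": -2, "y": -0.27, "z": 0, "roll": 0},
  ],
)

```text
clock: 14.35
tool_pos: [0.5055, 0.0092, 0.1334]
orientation: [-180.0, 0.0, -83.2]
force: [-0.2, 0.7, -0.9]
opening: 0.0501
```

>>> jog_arm(
  commands=[
    {"x": -2, "y": -0.27, "z": 0, "roll": 0},
    {"x": -2, "y": -0.27, "z": 0, "roll": 0},
    {"x": -2, "y": -0.27, "z": 0, "roll": 0},
    {"x": -2, "y": -0.27, "z": 0, "roll": 0},
    {"x": -2, "y": -0.27, "z": 0, "roll": 0},
    {"x": -2, "y": -0.27, "z": 0, "roll": 0},
    {"x": -2, "y": -0.27, "z": 0, "roll": 0},
    {"x": -2, "y": -0.27, "z": 0, "roll": 0},
    {"x": -1.6, "y": -0.22, "z": 0, "roll": 0},
    {"x": -1, "y": -0.14, "z": 0, "roll": 0},
    {"x": 0, "y": 0, "z": 0, "roll": 0},
    {"x": 0, "y": 0, "z": 0, "roll": 0},
  ],
)

```text
clock: 15.55
tool_pos: [0.5087, 0.1952, 0.1331]
orientation: [180.0, -0.0, -83.2]
force: [-0.7, -0.2, -1.3]
opening: 0.0503
```

```bash
python3 - <<'E'
from h import *
look('w10c.png',4)
snap('wrist','w10.png');s=snap('scene','s10.png')
E
```

```text
force,open,pos [-4.3000e-01 -3.6000e-01 -1.7900e+00  5.0210e+01  5.0879e+02  1.9481e+02
  1.3318e+02] [0.48 0.64 0.39 0.07 0.08 0.22 0.05]
```

View pics/s10.png

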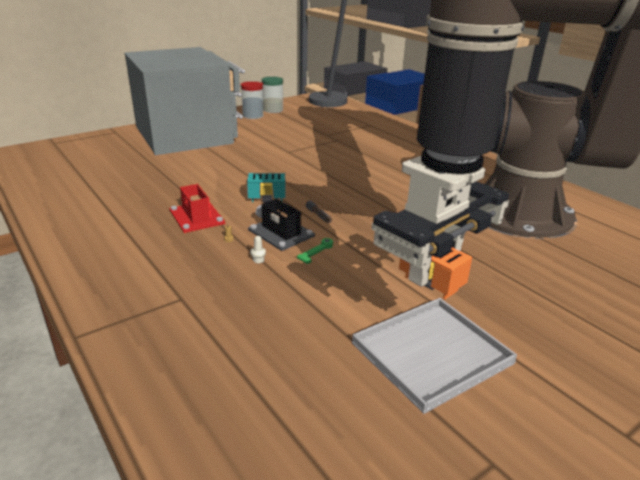

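View pics/w10.png

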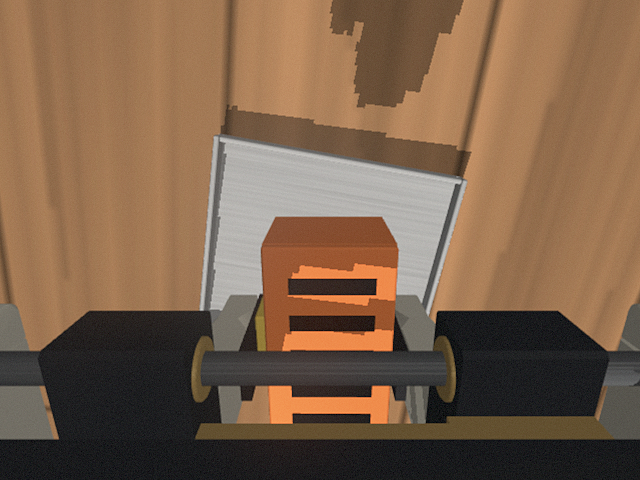

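```bash
python3 - <<'E'
from h import *
o=ctrl.get_obs();w=ctrl.snapshot('wrist')
a=ray(w,[(217,135.5),(466.5,179.5)],.018,o)[:,:2];print(a.round(4),np.linalg.norm(a[0]-a[1]))
ex=(a[0]-a[1])/np.linalg.norm(a[0]-a[1]);ey=np.array([-ex[1],ex[0]]);c=a.mean(0)+.08*ey;print('centre',c,np.degrees(np.arctan2(ex[1],ex[0])))
R=Ro.from_euler('xyz',o['orientation'],degrees=True).as_matrix();cov=o['tool_pos']+R@[0,.002,0]
print('move in tool',(R.T@(np.r_[c,0]-cov))[:2]*100, 'vs top', (R.T@(np.r_[.5075,.2097,0]-cov))[:2]*100)
E
```

```text
[[0.5902 0.1326]
 [0.4145 0.142 ]] 0.17598393645468344
centre [0.50665326 0.21723202] -3.063964098289556
move in tool [-2.26236138 -0.22512633] vs top [-1.50442602 -0.22108703]
```

>>> jog_arm(
  commands=[
    {"x": -0.9, "y": -0.11, "z": 0, "roll": 0},
    {"x": -1.0, "y": -0.11, "z": 0, "roll": 0},
    {"x": 0, "y": 0, "z": 0.5, "roll": 0},
    {"x": 0, "y": 0, "z": 1.2, "roll": 0},
    {"x": 0, "y": 0, "z": 1.5, "roll": 0},
    {"x": 0, "y": 0, "z": 1.5, "roll": 0},
    {"x": 0, "y": 0, "z": 1.5, "roll": 0},
    {"x": 0, "y": 0, "z": 1.5, "roll": 0},
    {"x": 0, "y": 0, "z": 1.2, "roll": 0},
    {"x": 0, "y": 0, "z": 0.6, "roll": 0},
    {"x": 0, "y": 0, "z": 0.3, "roll": 0},
    {"x": 0, "y": 0, "z": 0, "roll": 0},
  ],
)

```text
clock: 17.1
tool_pos: [0.5089, 0.2143, 0.035]
orientation: [180.0, -0.0, -83.2]
force: [-0.8, -0.4, -0.2]
opening: 0.0504
```

>>> jog_arm(
  commands=[
    {"x": 0, "y": 0, "z": 0.1, "roll": 0},
    {"x": 0, "y": 0, "z": 0.1, "roll": 0},
    {"x": 0, "y": 0, "z": 0.1, "roll": 0},
    {"x": 0, "y": 0, "z": 0.1, "roll": 0},
    {"x": 0, "y": 0, "z": 0.1, "roll": 0},
    {"x": 0, "y": 0, "z": 0.1, "roll": 0},
    {"x": 0, "y": 0, "z": 0, "roll": 0},
    {"x": 0, "y": 0, "z": 0, "roll": 0},
  ],
)

```text
clock: 17.9
tool_pos: [0.5089, 0.2143, 0.0292]
orientation: [180.0, -0.0, -83.2]
force: [1.2, 0.2, -2.1]
opening: 0.0502
```

```bash
python3 - <<'E'
from h import *
look('w11c.png',4)
snap('wrist','w11.png');s=snap('scene','s11.png')
cv2.imwrite('pics/s11c.png',cv2.resize(cv2.imread('pics/s11.png')[200:420,330:540],None,fx=2.7,fy=2.7,interpolation=cv2.INTER_CUBIC))
E
```

```text
force,open,pos [ 2.0000e-01  3.6000e-01 -1.7000e+00  5.0110e+01  5.0897e+02  2.1437e+02
  2.9260e+01] [0.6  0.63 0.42 0.08 0.02 0.02 0.02]
```

View pics/s11c.png

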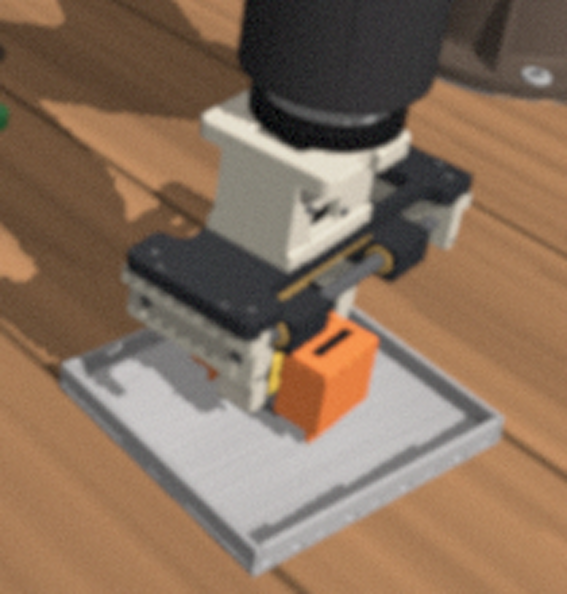

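View pics/w11.png

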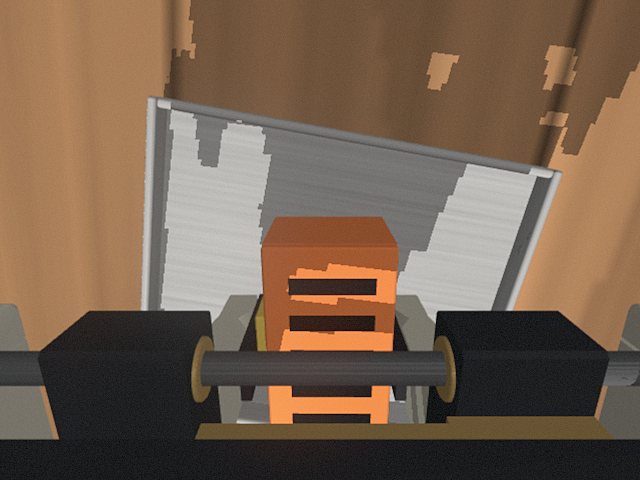

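>>> jog_arm(
  commands=[
    {"x": 0, "y": 0, "z": 0.1, "roll": 0},
    {"x": 0, "y": 0, "z": 0.1, "roll": 0},
    {"x": 0, "y": 0, "z": 0.1, "roll": 0},
    {"x": 0, "y": 0, "z": 0.1, "roll": 0},
    {"x": 0, "y": 0, "z": 0, "roll": 0},
    {"x": 0, "y": 0, "z": 0, "roll": 0},
  ],
)

```text
clock: 18.8
tool_pos: [0.509, 0.2143, 0.0252]
orientation: [180.0, -0.0, -83.2]
force: [0.5, -0.1, -2.3]
opening: 0.0503
```

>>> jog_arm(
  commands=[
    {"x": 0, "y": 0, "z": 0.05, "roll": 0},
    {"x": 0, "y": 0, "z": 0, "roll": 0},
    {"x": 0, "y": 0, "z": 0, "roll": 0},
  ],
)

```text
clock: 19.1
tool_pos: [0.509, 0.2144, 0.0248]
orientation: [-180.0, 0.0, -83.2]
force: [0.2, -0.7, -1.7]
opening: 0.05
```

>>> jog_arm(
  commands=[
    {"x": 0, "y": 0, "z": 0.05, "roll": 0},
    {"x": 0, "y": 0, "z": 0, "roll": 0},
    {"x": 0, "y": 0, "z": 0, "roll": 0},
  ],
)

```text
clock: 19.4
tool_pos: [0.509, 0.2144, 0.0243]
orientation: [180.0, 0.0, -83.2]
force: [-0.3, -0.3, -1.6]
opening: 0.0503
```

>>> jog_arm(
  commands=[
    {"x": 0, "y": 0, "z": 0.04, "roll": 0},
    {"x": 0, "y": 0, "z": 0, "roll": 0},
    {"x": 0, "y": 0, "z": 0, "roll": 0},
  ],
)

```text
clock: 19.7
tool_pos: [0.509, 0.2143, 0.0238]
orientation: [180.0, -0.0, -83.2]
force: [1.0, -0.2, -1.8]
opening: 0.0504
```

>>> jog_arm(
  commands=[
    {"x": 0, "y": 0, "z": 0.03, "roll": 0},
    {"x": 0, "y": 0, "z": 0, "roll": 0},
    {"x": 0, "y": 0, "z": 0, "roll": 0},
  ],
)

```text
clock: 20.0
tool_pos: [0.509, 0.2144, 0.0237]
orientation: [-180.0, 0.0, -83.2]
force: [-0.3, -0.3, 1.6]
opening: 0.0501
```

>>> jog_arm(
  commands=[
    {"x": 0, "y": 0, "z": 0.03, "roll": 0},
    {"x": 0, "y": 0, "z": 0, "roll": 0},
    {"x": 0, "y": 0, "z": 0, "roll": 0},
  ],
)

```text
clock: 20.3
tool_pos: [0.509, 0.2144, 0.0236]
orientation: [-180.0, 0.0, -83.2]
force: [-2.2, -0.4, 5.5]
opening: 0.0501
```

Touchdown: force went from −1.8 N to +1.6 N to +5.5 N at TCP z 23.7 mm. I'll ease the load and open gradually, keeping the back finger still.

>>> jog_arm(
  commands=[
    {"x": 0, "y": 0, "z": -0.03, "roll": 0},
    {"x": 0, "y": 0, "z": 0, "roll": 0},
  ],
)

```text
clock: 20.5
tool_pos: [0.5089, 0.2144, 0.0236]
orientation: [-180.0, 0.0, -83.2]
force: [-1.1, -0.3, 3.3]
opening: 0.0502
```

>>> jog_arm(
  commands=[
    {"x": 0, "y": -0.05, "z": 0, "roll": 0},
    {"x": 0, "y": 0, "z": 0, "roll": 0},
    {"x": 0, "y": 0, "z": 0, "roll": 0},
  ],
  gripper=5.1,
)

```text
clock: 20.8
tool_pos: [0.5094, 0.2144, 0.0236]
orientation: [180.0, -0.0, -83.2]
force: [-2.3, -0.1, 4.7]
opening: 0.0515
```

>>> jog_arm(
  commands=[
    {"x": 0, "y": -0.05, "z": 0, "roll": 0},
    {"x": 0, "y": 0, "z": 0, "roll": 0},
    {"x": 0, "y": 0, "z": 0, "roll": 0},
  ],
  gripper=5.2,
)

```text
clock: 21.1
tool_pos: [0.5099, 0.2145, 0.0236]
orientation: [180.0, -0.0, -83.2]
force: [-2.8, 0.7, 4.3]
opening: 0.0522
```

>>> jog_arm(
  commands=[
    {"x": 0, "y": -0.05, "z": 0, "roll": 0},
    {"x": 0, "y": 0, "z": 0, "roll": 0},
    {"x": 0, "y": 0, "z": 0, "roll": 0},
  ],
  gripper=5.3,
)

```text
clock: 21.4
tool_pos: [0.5105, 0.2145, 0.0236]
orientation: [-180.0, 0.0, -83.2]
force: [-3.3, -0.2, 4.9]
opening: 0.0531
```

>>> jog_arm(
  commands=[
    {"x": 0, "y": -0.05, "z": 0, "roll": 0},
    {"x": 0, "y": 0, "z": 0, "roll": 0},
    {"x": 0, "y": 0, "z": 0, "roll": 0},
  ],
  gripper=5.4,
)

```text
clock: 21.7
tool_pos: [0.511, 0.2146, 0.0235]
orientation: [-180.0, -0.0, -83.2]
force: [-2.3, -0.3, 3.8]
opening: 0.0542
```

>>> jog_arm(
  commands=[
    {"x": 0, "y": 0, "z": 0, "roll": 0},
    {"x": 0, "y": 0, "z": 0, "roll": 0},
    {"x": 0, "y": 0, "z": 0, "roll": 0},
  ],
  gripper=5.7,
)

```text
clock: 22.0
tool_pos: [0.5111, 0.2147, 0.0234]
orientation: [-180.0, 0.0, -83.2]
force: [-0.1, -0.5, -0.7]
opening: 0.0566
```

>>> jog_arm(
  commands=[
    {"x": 0, "y": 0, "z": 0, "roll": 0},
    {"x": 0, "y": 0, "z": 0, "roll": 0},
    {"x": 0, "y": 0, "z": 0, "roll": 0},
    {"x": 0, "y": 0, "z": 0, "roll": 0},
    {"x": 0, "y": 0, "z": 0, "roll": 0},
  ],
  gripper=7.6,
)

```text
clock: 22.5
tool_pos: [0.511, 0.2146, 0.0236]
orientation: [-180.0, 0.0, -83.2]
force: [-0.2, 1.2, -1.0]
opening: 0.0761
```

```bash
python3 - <<'E'
from h import *
look('w12c.png',4)
snap('wrist','w12.png');s=snap('scene','s12.png')
cv2.imwrite('pics/s12c.png',cv2.resize(cv2.imread('pics/s12.png')[200:420,330:540],None,fx=2.7,fy=2.7,interpolation=cv2.INTER_CUBIC))
E
```

```text
force,open,pos [ 1.3000e-01  5.0000e-01 -2.6000e-01  7.6100e+01  5.1096e+02  2.1461e+02
  2.3580e+01] [0.28 0.45 0.5  0.12 0.01 0.01 0.01]
```

View pics/w12.png

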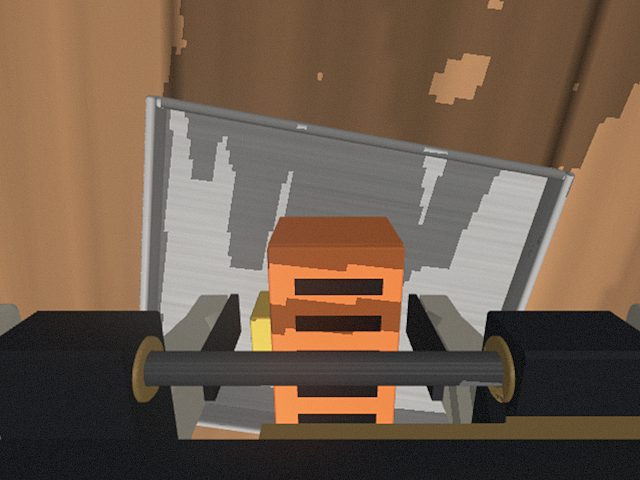

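View pics/s12c.png

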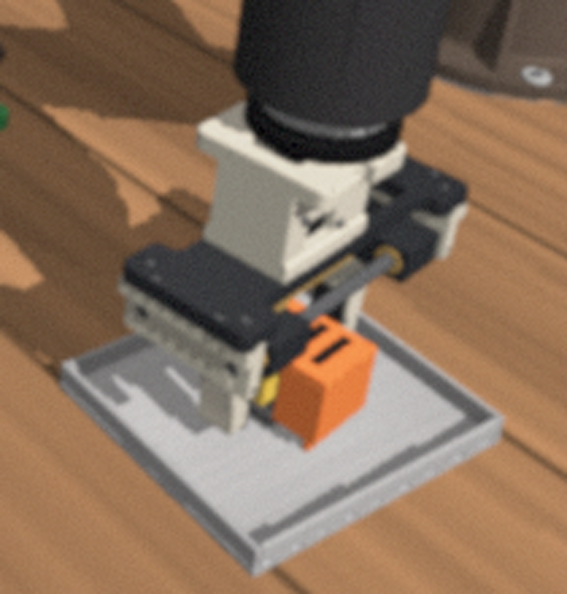

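The cover stands free with a gap at both pads, tab side at column 250 and back at column 405. Retreating straight up.

>>> jog_arm(
  commands=[
    {"x": 0, "y": 0, "z": -0.3, "roll": 0},
    {"x": 0, "y": 0, "z": -0.6, "roll": 0},
    {"x": 0, "y": 0, "z": -1, "roll": 0},
    {"x": 0, "y": 0, "z": -1.5, "roll": 0},
    {"x": 0, "y": 0, "z": -2, "roll": 0},
    {"x": 0, "y": 0, "z": -2, "roll": 0},
    {"x": 0, "y": 0, "z": -2, "roll": 0},
    {"x": 0, "y": 0, "z": -2, "roll": 0},
    {"x": 0, "y": 0, "z": -2, "roll": 0},
    {"x": 0, "y": 0, "z": -2, "roll": 0},
    {"x": 0, "y": 0, "z": 0, "roll": 0},
    {"x": 0, "y": 0, "z": 0, "roll": 0},
  ],
)

```text
clock: 24.0
tool_pos: [0.511, 0.2148, 0.1786]
orientation: [-179.9, 0.1, -83.2]
force: [-0.7, -0.6, -0.2]
opening: 0.0762
```

```bash
python3 - <<'E'
from h import *
o=ctrl.get_obs();print(o['force'],o['opening'],o['tool_pos'])
snap('wrist','w13.png');snap('scene','s13.png')
cv2.imwrite('pics/s13c.png',cv2.resize(cv2.imread('pics/s13.png')[170:430,150:530],None,fx=2.1,fy=2.1,interpolation=cv2.INTER_CUBIC))
import pickle;pickle.dump((o,ctrl.snapshot('wrist')),open('w13.pkl','wb'))
E
```

```text
[-0.69932109 -0.57433743 -0.17762084] 0.0761913836267691 [0.51103229 0.21475519 0.17861537]
```

View pics/w13.png

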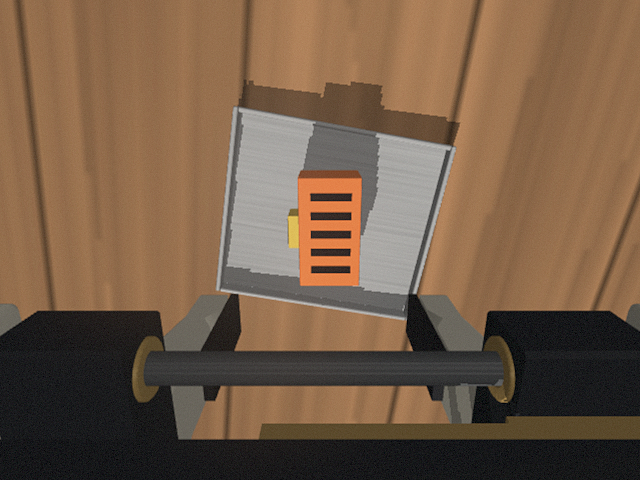

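View pics/s13c.png

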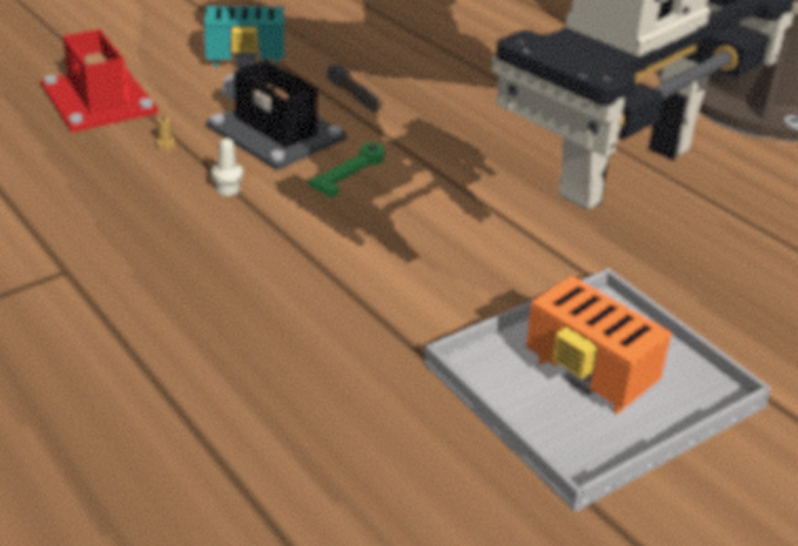

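```bash
python3 - <<'E'
from h import *
import pickle
o,s=pickle.load(open('w13.pkl','rb'))
t=ray(s,[(236,108),(455,148),(407,319),(218,290)],.018,o);c=ray(s,[(298.5,178.5),(361.5,178.5),(359,286),(300.5,286)],.061,o)
print(t.round(4),t.mean(0),c.mean(0),np.linalg.norm((c.mean(0)-t.mean(0))[:2]), [np.linalg.norm(c[i]-c[i-1]) for i in range(4)])
E
```

```text
[[0.5902 0.1339 0.018 ]
 [0.4144 0.1435 0.018 ]
 [0.4241 0.2998 0.018 ]
 [0.5989 0.291  0.018 ]] [0.5068866  0.21704788 0.018     ] [0.5072409  0.21452085 0.061     ] 0.002551744280961386 [np.float64(0.08338978840701641), np.float64(0.04476538385553746), np.float64(0.08336371575526645), np.float64(0.04550056046992899)]
```

The cover stands upright, about 3 mm from the tray centre. It is released and nothing is in contact, so I'm handing the job in.

```bash
python3 -c "
from h import *
print(ctrl.close_job())"
```

```text
the job is handed in; nothing more can be done
None
```

The orange cover is off the air-filter box and standing upright in the steel tray, released. The job was handed in at about 24 s of the 67 s allowed; it reports no verdict.

- **Release:** I pressed the tab in about 4.3 mm, which the spring figures put at about 10.5 N. Keeping the cover within its sideways play, I lifted it in small steps. The hook let go cleanly, and wrist force stayed near the cover's own weight, never more than about 2.5 N.
- **Placing:** The cover touched down with at most 5.5 N on the wrist. I opened the fingers gradually and retreated straight up.
- **Last checks:** The wrist camera puts the cover 2.6 mm from the tray centre, and the scene camera shows it upright. Force is near zero with the fingers well clear. The four small parts look undisturbed by eye; I did not measure them again.
- **Disagreements:** The tray centre from the top, wrist and scene cameras differed by up to about 12 mm. The scene camera's corners were only read roughly, so I aimed between the top and wrist values, well inside the 40 mm allowed. The first move calls were refused until every row had all four keys, and nothing moved then.

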